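Press a keyed shaft home in a pulley hub

TASK

Drop the long spacer sleeve into the bore of the pulley hub, leaving the short one in its block. Then stand the keyed shaft in the bore, turn it until its key slips into the keyway, and push it down against the spring until its collar sits fully home on the hub face. Finish while still holding the shaft and pressing it home, because the spring lifts it as soon as you let go; leave everything else on the bench where it is.

Things in the scene. Friction and masses are not known exactly. Their poses are not given: they have to be found in the camera images.
- pulley: Aluminium V-belt pulley on a steel hub, fixed upright on a grey square base plate (120 x 120 x 12 mm). Origin: centre of the plate's underside, on the worktop; z up along the bore. Hub 58 mm in diameter, its flat upper face 95 mm above the origin; pulley rim 100 mm in diameter, 62 to 88 mm above the origin. Bore 30.4 mm in diameter, open upward, with a 2 mm chamfer at its mouth.
- pulley_keyway (a point): Point in the plane of the hub's upper face, in the middle of the one keyway, 18 mm from the bore axis on the -x side of pulley. The keyway runs down the whole bore: 11 mm wide, its bottom 22 mm from the axis. At yaw 0 it faces the robot (-x); it starts within 35 degrees of that.
- pulley_mouth (a point): Point on the bore axis in the plane of the hub's upper face; axes parallel to those of pulley (keyway towards -x).
- plunger (a joint): Spring plunger at the bottom of the bore: a 24 mm disc, its top 69 mm below the hub face at rest. 0 = up, grows in m as it is pressed, to 0.012; it pushes up with 5 N at 0 and 0.7 N more per mm. With the long spacer in and the shaft home it reads 0.008 (10.6 N); without the long spacer the shaft does not reach it.
- shaft: Steel shaft, 86 mm long, 0.15 to 0.31 kg, upright with its foot in the socket of the wooden stand. Origin: centre of its foot, z up along it. From the foot: round shank 28 mm in diameter, 45 mm long, its lowest 4 mm tapered to 22 mm; round collar 40 mm in diameter, 6 mm thick (45 to 51 mm); square head 20 x 20 mm, 35 mm tall (51 to 86 mm), sides along x and y, to grip.
- shaft_key (a point): Middle of the one key on the shaft's -x side, 18 mm from the axis, 27 mm above the foot. Key 8 mm wide, out to 20 mm from the axis, 12 to 42 mm above the foot, lower end rounded. Below it the plain shank enters the bore at any angle, until the key meets the hub face with the collar's underside 33 mm above it. It starts facing the robot (-x) within 35 degrees.
- shaft_seat (a point): Point on the shaft's axis in the plane of the collar's underside, 45 mm above the foot; it coincides with pulley_mouth when the shaft is home.
- long_spacer: The longer of two steel sleeves: 26 mm outer diameter, 14 mm hole, 32 mm long, standing upright in a 6 mm deep socket of the spacer block. Origin at the centre of its underside, z up along it. Mass 0.06 kg. Dropped into the bore it rests on the plunger, its top 37 mm below the hub face.
- short_spacer: The shorter sleeve: same diameter, 14 mm long, in the other socket of the spacer block. Not to be used. Origin at the centre of its underside.
- shaft_stand: Fixed wooden block 70 x 70 x 50 mm with the shaft's socket (30 mm in diameter, 10 mm deep) in its middle. Origin at the centre of its underside.
- spacer_block: Fixed wooden block 60 (x) x 150 (y) x 45 (z) mm with two sockets 28 mm in diameter and 6 mm deep at y = -45 and +45 mm of its frame, one sleeve in each. Origin at the centre of its underside.
- washer_pack: Bystander: small bag of parts, 39 x 65 x 19 mm, lying loose. Origin at the centre of its underside.
- blister_card: Bystander: blister pack on a black card, 50 x 70 x 17 mm, lying loose. Origin at the centre of its underside.
- can_green: Bystander: can with a green and red wrapper, 55 mm in diameter, 88 mm high, standing loose. Origin at the centre of its underside.
- shears: Bystander: shears with blue handles, 99 x 151 x 14 mm, lying loose. Origin at the centre of the underside.
There are look-alikes about, which are no part of the job. Leave any turquoise look-alike of the shaft alone.

How it is judged (in metres and radians):
On the way, in this order (a step that is already met when the one before it is completed fails the run):
1. the long spacer has dropped down the bore, with the shaft not yet in (z of long_spacer in the frame of pulley_mouth below -0.063 m and horizontal distance between long_spacer and pulley_mouth below 0.006 m and horizontal distance between shaft_seat and pulley_mouth above 0.05 m), for 0.2 s.
2. the key has slipped into the keyway (z of shaft_seat in the frame of pulley_mouth below 0.025 m and horizontal distance between shaft_seat and pulley_mouth below 0.004 m and angle between shaft's own z axis and vertical below 0.1 rad), for 0.1 s.
At the end, for the whole second after the job is handed in: Shaft in the bore, key in the keyway (0.2 rad), centred to 3 mm, upright to 0.06 rad, its collar within 2.5 mm of the hub face; the long spacer below it in the bore, the plunger pressed at least 6 mm; the fingers still holding the shaft (over 2 N), which is at rest (horizontal distance between shaft_seat and pulley_mouth below 0.003 m and z of shaft_seat in the frame of pulley_mouth below 0.0025 m and angle between shaft's own z axis and vertical below 0.06 rad and angle between the x axis of shaft and the x axis of pulley, either way round below 0.2 rad and value of joint plunger above 0.006 m and z of long_spacer in the frame of pulley_mouth below -0.07 m and horizontal distance between long_spacer and pulley_mouth below 0.006 m and contact force between the fingers and shaft above 2 N and linear speed of shaft below 0.01 m/s); the arm keeps its last pose, push and grip.
It fails at once if the short spacer is taken or knocked out (moved over 20 mm) (distance of short_spacer from where it was at the start of the episode above 0.02 m).
It fails at once if a bystander is pushed or knocked over 30 mm (distance of any of washer_pack, blister_card, can_green, shears from where it was at the start of the episode above 0.03 m).
It also fails if it takes over 51 s, if anything falls off the work surface, if the arm or the gripper's body presses on something with over 40 N, if the wrist force passes 120 N, or if a joint passes its speed limit or range.

ROBOT

A 7-joint arm with a two-finger parallel gripper is mounted at the origin on a cart in front of the work surface, level with it; the furniture and walls round the work are solid. World frame = base frame: x ahead of the robot, y to its left, z up, the work surface at z = 0. Lengths are in m, angles in degrees, forces in N, time in s.
With the tool pointing down it reaches from about 0.4 to 0.9 m from the base axis. Payload 5.6 kg.
Tool frame: the origin (TCP) lies on the centre line of the jaws, within the pads' length; the fingertips stand 8 mm ahead of it and the grasp point (between the pads) lies 11 mm behind it; z points along the fingers, y is the line along which they close (so a half turn about z gives the same grasp; the last joint's range is limited). The gripper opens to 92 mm and grips with 3 to 60 N. Pads are 20 mm wide; open, the fingers measure 128 mm over their backs; the gripper's body (75 mm by 189 mm) begins 69 mm behind the grasp point.
Start: joints at [63.484, 26.786, -0.665, 91.828, 0.344, 61.387, -3.226], TCP at [0.265, -0.594, 0.223] pointing down, gripper open.
Joint ranges: [-144.91, 144.91], [-17.63, 115.5], [-89.93, 88.59], [15.96, 139.68], [-74.01, 254.01], [8.47, 105.57], [-167.45, 167.45]. Speed limits (degrees/s): [147.25, 147.25, 180, 180, 180, 180, 180].

INTERFACE

Orientations are given as [roll, pitch, yaw] about the fixed x, y, z axes, in that order (R = Rz(yaw) Ry(pitch) Rx(roll)).
In Python, from rig import movep, movel, goto_joints, release, gripper_close, wait, ik, capture, camera_info, PlanningError, hand_in, get_time, get_qpos, get_joint_velocities, get_effort, get_eef_pos, get_eef_rot, get_contact_force, get_torque, get_opening, get_finger_force gives the robot as it stands. The module is installed in compiled form; this text tells all that it offers. Calls block until the motion is done:
- movep(position, orientation): joint-space move of the TCP to a pose.
- movel(position, rotation=None, max_speed=0.15, guard=None): straight line of the TCP; rotation=None keeps the orientation; max_speed is the mean speed in m/s. With guard (N) it stops when the force on the tool has changed by that much, and returns True; else False.
- goto_joints(angles): joint-space move.
- release() and gripper_close(): open the fingers fully, or close them until they stop; the grip force is fixed at half the most.
- wait(seconds).
- ik(position, orientation): joint angles nearest the present ones, or None.
- capture(name): name is "scene" or "top"; returns the picture (384x512x3 uint8, red, green, blue); there is no depth.
- camera_info(name): a dict with "fx", "fy", "cx", "cy" (pixels), "R" (3x3) and "t" (3): a world point X has camera coordinates R X + t. Camera axes: x right, y down, z forward; pixel columns grow to the right and rows downward; lengths in m; the calibration is good to about 2 mm. A picture is of the moment at which its call begins. camera_info takes no time and is no camera call.
A pose or a line that the arm cannot do raises PlanningError and nothing moves.
- hand_in(): hands the job in; it is judged then, once.
Readings, each from a call of its own:
- get_time(): time.
- get_qpos(): joint angles.
- get_joint_velocities(): joint speeds.
- get_effort(): joint torques, N m.
- get_eef_pos(): TCP position.
- get_eef_rot(): TCP orientation.
- get_contact_force(): force on the tool from outside, world axes, zero at the start.
- get_torque(): the same for the moment, N m.
- get_opening(): finger opening in m.
- get_finger_force(): force on a finger pad.
Only numpy, scipy, OpenCV 4.12 (cv2) and the standard library are available. Lean on these libraries where they do the work, as an engineer would, in place of code of your own. Each camera call takes 0.05 s, during which the arm holds its last target. There are 200 camera calls.

## Working session

There is one attempt and no reset: what is moved stays moved. The work goes in short steps, each a Python script; the robot and the scene stay as the last script left them, time stands still between calls to the robot, and variables do not carry over. Pictures are saved under pics/ and viewed, at most 10 in all, crops included, and the job is handed in when it is done.

```bash
mkdir -p pics; python3 - <<'E'
from rig import *
import cv2
for n in("scene","top"):
    im=capture(n); cv2.imwrite(f"pics/{n}0.png",cv2.resize(im[:,:,::-1],(800,600),interpolation=cv2.INTER_CUBIC)); cv2.imwrite(f"{n}_raw.png",im[:,:,::-1])
    c=camera_info(n); print(n,{k:(v.round(4).tolist() if hasattr(v,'round') and k in'Rt' else v) for k,v in c.items()})
print(get_time(),get_eef_rot())
E
```

```text
scene {'fx': 406.10979669189106, 'fy': 406.10979669189106, 'cx': 254.04111494902054, 'cy': 195.32900560898452, 'R': [[-0.4696, -0.8826, -0.0219], [-0.5662, 0.3201, -0.7596], [0.6774, -0.3444, -0.65]], 't': [0.2631, 0.4025, 0.9432]}
top {'fx': 413.0603915071142, 'fy': 413.0603915071142, 'cx': 255.23703119530782, 'cy': 190.03297215456254, 'R': [[0.0238, -0.999, 0.0383], [-0.9923, -0.0282, -0.1208], [0.1217, -0.0351, -0.9919]], 't': [-0.0419, 0.5948, 1.066]}
0.1 [-1.79910082e+02  8.59760272e-03  2.40495141e+01]
```

View pics/scene0.png

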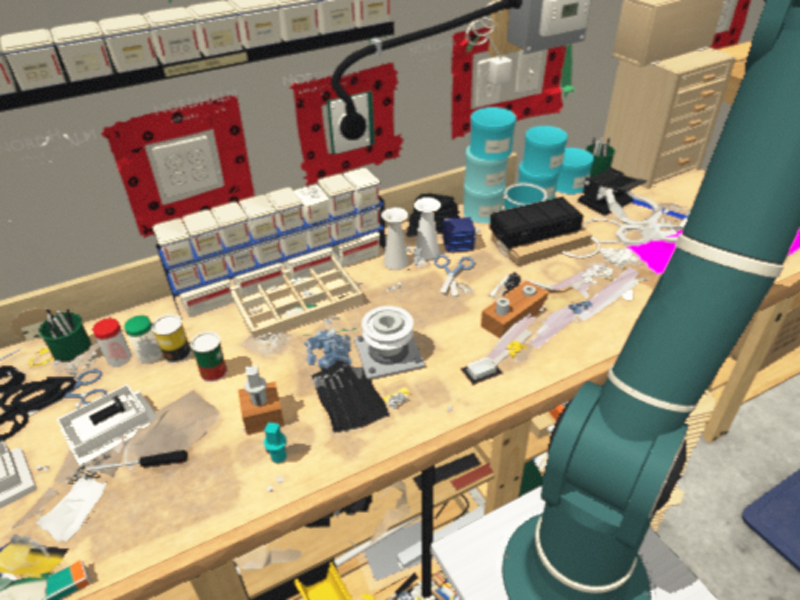

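View pics/top0.png

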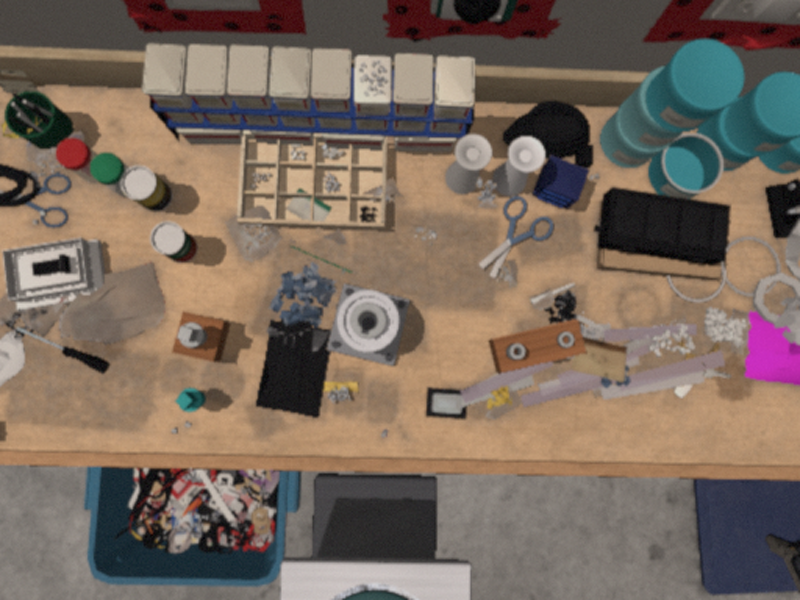

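The top view shows the pulley at (368,320), the shaft in its wooden stand at (190,335), and the spacer block with sleeves at (517,350) and (567,340). The turquoise look-alike at (190,400) isn't part of the job. I'll enlarge crops to tell the sleeves apart and read off the yaws.

```bash
cat > mos.py <<'E'
import cv2,numpy as np
def mosaic(crops,out,s):
    # crops: (img,u0,v0,w,h), 2 per row
    t=[]
    for im,u,v,w,h in crops:
        c=cv2.resize(im[v:v+h,u:u+w],None,fx=s,fy=s,interpolation=cv2.INTER_CUBIC)
        for k in range(0,w,10): cv2.line(c,(k*s,0),(k*s,4 if k%50 else 10),(0,0,255),1)
        for k in range(0,h,10): cv2.line(c,(0,k*s),(4 if k%50 else 10,k*s),(0,0,255),1)
        t.append(c)
    rows=[np.hstack(t[i:i+2]) for i in range(0,len(t),2)]
    cv2.imwrite(out,np.vstack(rows))
E
python3 - <<'E'
import cv2
from mos import mosaic
s=cv2.imread('scene_raw.png');t=cv2.imread('top_raw.png')
mosaic([(t,205,175,66,50),(t,310,200,66,50),(s,215,185,66,50),(s,300,175,66,50)],'pics/m1.png',6)
mosaic([(t,105,190,50,37),(s,145,230,50,37)],'pics/m2.png',8)
E
```

```text
(no output)
```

View pics/m1.png

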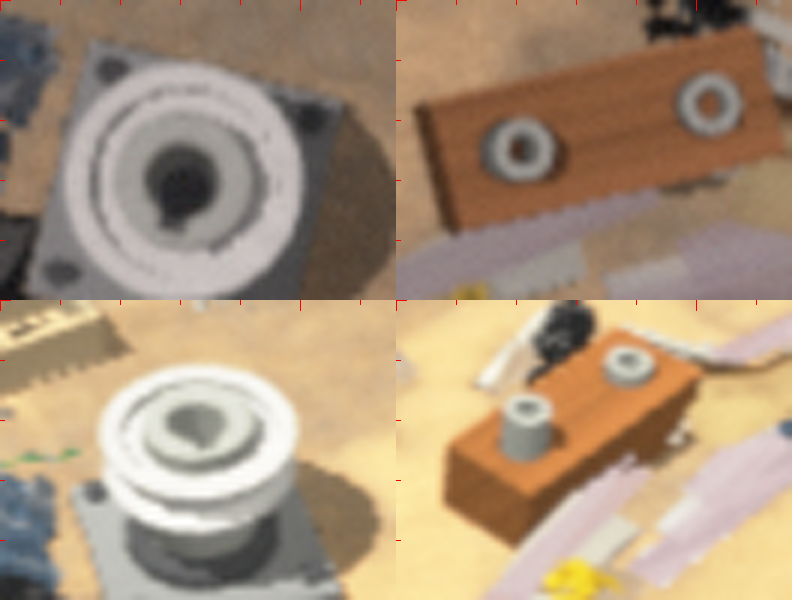

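View pics/m2.png

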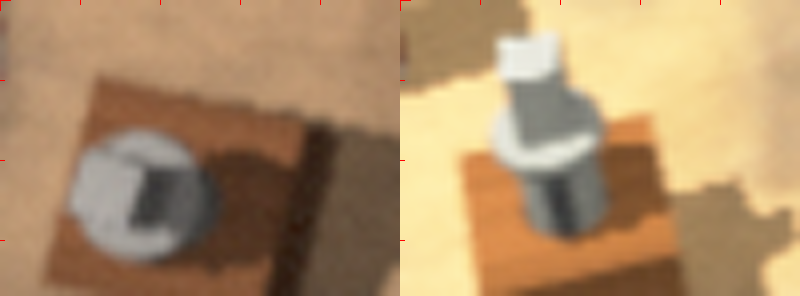

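The long spacer is the left sleeve: top view (330.6,224.3), scene (321.3,192.9). It stands about 26 mm above the block, while the right one at (362,217) barely protrudes. The keyway notch is in the lower left of the bore, and the shaft's key faces the scene camera.

```bash
cat > geo.py <<'E'
import numpy as np
from rig import camera_info
CI={n:camera_info(n) for n in("scene","top")}
def ray(n,uv,z):
    c=CI[n];R=np.array(c['R']);t=np.array(c['t'])
    d=R.T@np.array([(uv[0]-c['cx'])/c['fx'],(uv[1]-c['cy'])/c['fy'],1]);C=-R.T@t
    return (C+d*(z-C[2])/d[2])[:2]
def proj(n,X):
    c=CI[n];p=np.array(c['R'])@np.array(X)+np.array(c['t'])
    return np.array([c['fx']*p[0]/p[2]+c['cx'],c['fy']*p[1]/p[2]+c['cy']])
E
python3 - <<'E'
from geo import *
np.set_printoptions(precision=4,suppress=True)
f=lambda x,y,u,v,s:((x+.5)/s-.5+u,(y+.5)/s-.5+v)
T=lambda x,y:f(x,y,205,175,6); H=lambda x,y:f(x,y,105,190,8)
print('spacer',ray('top',(330.6,224.25),.071),ray('scene',(321.25,192.9),.071))
print('pul rim',ray('top',T(183.5,180.5),.088),'hub',ray('top',T(182.5,178.5),.095),'bore',ray('top',T(181.5,180),.095),'scene',ray('scene',(247.75,204.75),.095))
h=[ray('top',T(*p),.012) for p in((114,69),(312,118),(62,271))]
print('holes',h,'diagmid',(h[1]+h[2])/2)
e=h[0]-h[1];print('yaw y',np.degrees(np.arctan2(-e[0],e[1])));e=h[0]-h[2];print('yaw x',np.degrees(np.arctan2(e[1],e[0])))
k=ray('top',T(171,225),.095)-ray('top',T(181.5,180),.095);print('key',np.degrees(np.arctan2(-k[1],-k[0])))
print('head',ray('top',H(108,190),.126),ray('scene',(160.7,236.7),.126),'collar',ray('top',H(141,195),.091),ray('scene',(163.1,245.2),.091))
a=ray('top',H(88,150),.126);b=ray('top',H(147,164),.126);e=a-b;print('head yaw',np.degrees(np.arctan2(-e[0],e[1])))
a=ray('scene',(145+122/8,230+143/8),.126)
from rig import get_eef_rot,ik
for p,y in(((.46,-.18,.063),0),((.46,.33,.101),-14),((.52,.06,.111),-14)):
    for d in(0,90,-90,180): print(p,y+d,None if (q:=ik(p,[180,0,y+d])) is None else np.round(q,0))
E
```

```text
spacer [ 0.5081 -0.2217] [ 0.5056 -0.2192]
pul rim [0.5507 0.0253] hub [0.5509 0.0257] bore [0.5503 0.0261] scene [0.5474 0.0263]
holes [array([0.6071, 0.0593]), array([ 0.5872, -0.0312]), array([0.5149, 0.0796])] diagmid [0.5511 0.0242]
yaw y -12.379289983428565
yaw x -12.411335367870048
key -11.3845185327657
head [0.519  0.3055] [0.5169 0.3078] collar [0.5197 0.3054] [0.5175 0.3069]
head yaw -11.88430674719151
(0.46, -0.18, 0.063) 0 [ 23.  26.  -7. 119.   6.  35. -78.]
(0.46, -0.18, 0.063) 90 [ 37.  28. -24. 119.  18.  37.   1.]
(0.46, -0.18, 0.063) -90 [   7.   26.   12.  121.   -9.   34. -154.]
(0.46, -0.18, 0.063) 180 [ 45.  31. -34. 118.  27.  39.  83.]
(0.46, 0.33, 0.101) -14 [ -58.   29.   25.  110.  -17.   44. -128.]
(0.46, 0.33, 0.101) 76 [ -4.  37. -47. 107.  34.  51. -81.]
(0.46, 0.33, 0.101) -104 [ 11.  57. -76. 106.  60.  70.  80.]
(0.46, 0.33, 0.101) 166 [  4.  44. -59. 106.  45.  57.   1.]
(0.52, 0.06, 0.111) -14 [   7.   25.  -21.  114.   13.   43. -126.]
(0.52, 0.06, 0.111) 76 [ 16.  28. -32. 113.  20.  45. -42.]
(0.52, 0.06, 0.111) -104 [ 43.  52. -76. 112.  57.  66. 109.]
(0.52, 0.06, 0.111) 166 [ 24.  31. -43. 113.  28.  47.  42.]
```

```bash
python3 - <<'E'
from rig import *
import cv2
x,y=.507,-.2205
movep([x,y,.13],[180,0,103]); t=get_time()
movel([x,y,.063],max_speed=.1); gripper_close(); print(get_opening(),get_finger_force(),get_eef_pos())
movel([x,y,.15],max_speed=.15); print(t,get_time())
movep([.5492,.0258,.15],[180,0,78]); 
movel([.5492,.0258,.118],max_speed=.1)
print(get_time(),get_opening(),get_finger_force(),get_eef_pos(),get_contact_force())
for n in("scene","top"): cv2.imwrite(f"{n}_1.png",capture(n)[:,:,::-1])
from mos import mosaic
s=cv2.imread('scene_1.png');t=cv2.imread('top_1.png')
mosaic([(t,205,175,66,50),(s,215,165,66,50)],'pics/m3.png',6)
E
```

```text
0.025013916102670366 30.00007152557373 [ 0.50695345 -0.22051167  0.06298372]
1.7667 4.3333
5.7833 0.025281717594295188 29.99986320734024 [0.54892803 0.02495929 0.11761711] [-0.91954331  0.26802334 -0.07478258]
```

View pics/m3.png

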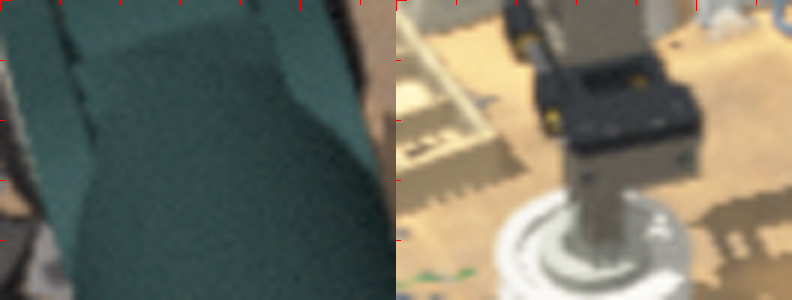

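The scene crop shows the sleeve between the fingers just above the hub mouth, roughly centred at (600,255). Lowering it under a force guard next.

```bash
python3 - <<'E'
from rig import *
print(get_eef_pos())
g=movel([.5492,.0258,.105],max_speed=.04,guard=6)
print(g,get_eef_pos(),get_contact_force(),get_time())
E
```

```text
[0.54934832 0.02528774 0.11826224]
False [0.54901345 0.02588505 0.10469994] [ 1.45759756e-02  1.28923825e-04 -1.17861739e+00] 6.3583
```

It went in without contact. Release, then go to the shaft and check the bore from above.

```bash
python3 - <<'E'
from rig import *
import cv2
release(); wait(.3)
movel([.5492,.0258,.2],max_speed=.2)
movep([.5184,.3063,.19],[180,0,168])
for n in("scene","top"): cv2.imwrite(f"{n}_2.png",capture(n)[:,:,::-1])
print(get_time(),get_qpos())
from mos import mosaic
s=cv2.imread('scene_2.png');t=cv2.imread('top_2.png')
mosaic([(t,205,175,66,50),(s,215,175,66,50),(t,310,200,66,50),(s,300,175,66,50)],'pics/m4.png',6)
E
```

```text
9.5417 [ -0.36588638  32.32029749 -45.53392187  98.3467668   26.05464755
  60.52502599  23.15121498]
```

View pics/m4.png

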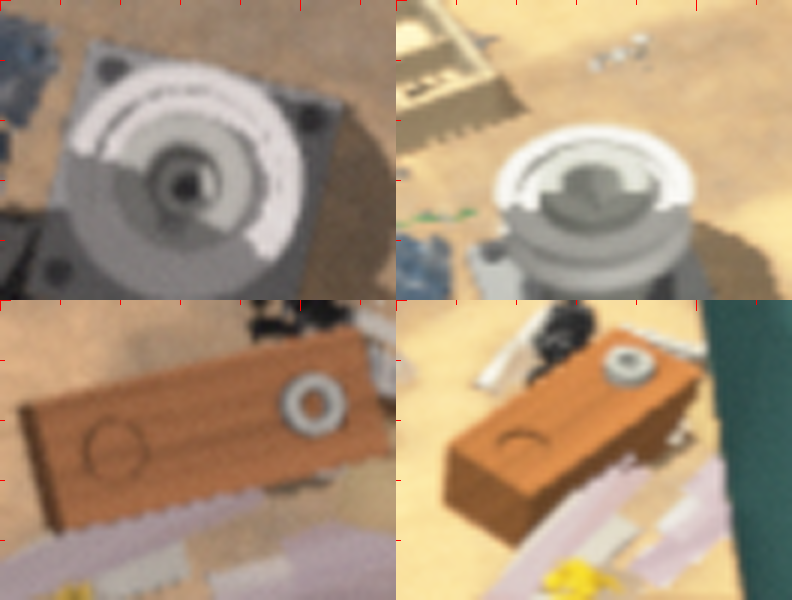

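The sleeve is down the bore (its hole shows dark at (186,185)), its socket is empty, and the short sleeve hasn't moved. Next, grip the shaft's head twice at 90° to centre it on both axes.

```bash
python3 - <<'E'
from rig import *
x,y=.5184,.3063
movel([x,y,.101],max_speed=.12); gripper_close(); print(get_opening(),get_contact_force()); release()
movel([x,y,.103],[180,0,78],max_speed=.05); 
movel([x,y,.101],max_speed=.05); gripper_close(); wait(.2); print(get_opening(),get_finger_force(),get_contact_force(),get_torque(),get_time())
movel([x,y,.22],max_speed=.12); wait(.2)
print(get_opening(),get_contact_force(),get_torque(),get_eef_pos(),get_eef_rot(),get_time())
E
```

```text
0.019910701309427205 [ 0.03907973  0.17735103 -0.63381179]
0.019877573668023313 29.99901384115219 [-0.59799042 -0.56493416 -0.15971483] [-0.06775138 -0.06459472 -0.06750934] 15.8833
0.019821841683336037 [ 0.61702356 -0.68761257 -2.4696724 ] [-0.02736698 -0.03129031  0.0420261 ] [0.51806303 0.30612882 0.21922547] [-1.79937090e+02  5.05220332e-02  7.80056554e+01] 17.225
```

```bash
python3 - <<'E'
from rig import *
x,y=.5492,.0258
movep([x,y,.2],[180,0,78]); movel([x,y,.166],max_speed=.1)
print(get_time(),get_eef_pos(),get_opening())
g=movel([x,y,.125],max_speed=.03,guard=5)
print(g,get_time(),get_eef_pos(),get_eef_rot(),get_contact_force(),get_torque())
E
```

```text
18.8083 [0.54920526 0.02664468 0.1658294 ] 0.019869824485467133
False 20.325 [0.54935412 0.0258118  0.125207  ] [ 1.79976827e+02 -5.02437262e-03  7.79990426e+01] [-1.16985287 -0.0511488  -3.29968549] [-0.03043936 -0.0259733  -0.03521078]
```

The key is already in the keyway: the seat is 14 mm above the face with no resistance. Pressing home now.

```bash
python3 - <<'E'
from rig import *
import cv2
x,y=.5492,.0258
g=movel([x,y,.1085],max_speed=.02,guard=22); wait(.5)
print(g,get_time(),get_eef_pos(),get_eef_rot(),get_contact_force(),get_torque(),get_opening(),get_finger_force())
for n in("scene","top"): cv2.imwrite(f"{n}_3.png",capture(n)[:,:,::-1])
from mos import mosaic
s=cv2.imread('scene_3.png')
mosaic([(s,215,165,66,50)],'pics/m5.png',10)
E
```

```text
True 21.55 [0.54945541 0.02581901 0.11126286] [1.79983570e+02 2.93068707e-02 7.79920410e+01] [-1.54739253  0.40146289  7.15679598] [-0.04689964  0.41548944 -0.02324461] 0.019604572607795693 30.002591907978058
```

View pics/m5.png

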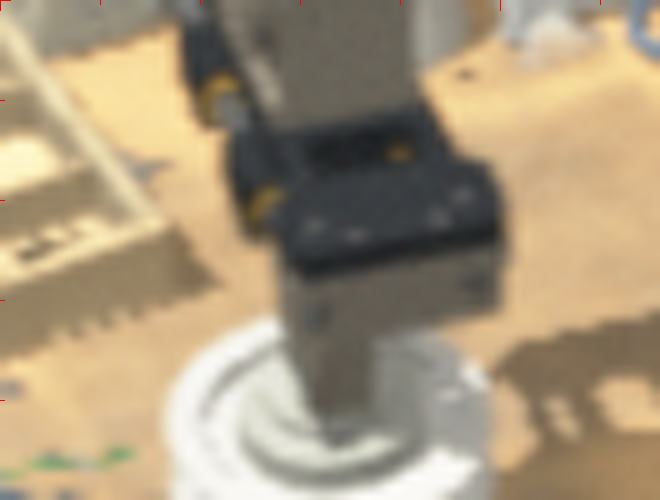

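The collar looks to be on the hub face at (330,440), and the net push of about 10.5 N matches the spring at home. I'll press slightly further for a firm seat.

```bash
python3 - <<'E'
from rig import *
p=get_eef_pos()
g=movel([.5494,.0258,.1095],max_speed=.01,guard=15); wait(.5)
print(g,get_time(),get_eef_pos(),get_contact_force(),get_torque(),get_opening(),get_finger_force())
E
```

```text
False 22.4083 [0.54966274 0.02582658 0.11092131] [-3.97203577 -0.40470989 12.69650204] [-0.17535179  1.00760228 -0.01995022] 0.020001232180772672 30.0075164437294
```

```bash
python3 -c "
from rig import *
print(get_eef_pos(),get_contact_force(),hand_in())"
```

```text
the job is handed in; nothing more can be done
[0.54966274 0.02582658 0.11092131] [-3.97203577 -0.40470989 12.69650204] None
```

The job is handed in at about 22 s: the long spacer is in the bore, and the shaft is keyed and still gripped and pressed down hard at the height where its collar sits on the hub face; no verdict came back.

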